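# Stand an upright in the gluing block and hold a spring clamp open round it

### The job

Stand the loose wooden upright in the mortise of the gluing block, fully home and straight, and let go of it. Then squeeze the red spring clamp open by its handles, bring it, lying level and wide open, to the upright and hold it gaping round one of the narrow edges at the height of the pencil line, a jaw pad over the middle of each broad face with clear space between pad and wood, so that I can slip the facing strip in under a jaw. Finish while still holding the clamp open there; do not knock the upright over, and leave the strip, pencil and jar where they lie.

Things in the scene. Friction and masses are not known exactly. Their poses are not given: they have to be found in the camera images.
- glue_block: Gluing block, screwed to the bench: plywood base 140 x 84 x 10 mm (x, y, z), on it a hardwood block 90 x 64 x 30 mm, top 40 mm above the bench. In its middle an upright rectangular mortise, 42.5 mm along x, 20.5 mm along y, 30 mm deep, rim chamfered 3 mm. Origin: centre of the underside; x along the mortise's long side (roughly away from the robot), z up.
- mortise_floor (a point): Centre of the floor of the mortise, 10 mm above the bench; axes as the block's.
- mortise_mouth (a point): Centre of the mortise's mouth, 40 mm above the bench; axes as the block's.
- upright: Loose pale wooden upright, 40 mm wide (its x) x 18 mm thick (its y) x 150 mm long (its z), about 0.09 kg, standing on end on the bench. Origin: centre of its lower end, whose last 3 mm is stepped in 1.5 mm all round. It may go into the mortise either way round (half a turn about z is the same); fully home its top is 160 mm above the bench.
- upright_line (a point): Centre of the upright at the height of the dark pencil line drawn round it, 115 mm above its lower end (35 mm below its top); axes as the upright's.
- clamp: Red spring clamp, 150 mm long, black handles and jaw pads, lying flat, 0.13 kg, 26 mm high (middle 13 mm up). Two levers on an upright pin; widest over the jaw bows, 41 mm when shut. Origin: on the pin, at the underside; z up; x from pin to jaws when shut. This body is the left (+y) lever: when open by the angle q of clamp_lever, the clamp's middle line is turned by -q/2 about z from this x.
- clamp_lever (a joint): Opening angle of the clamp, rad: 0 shut, 0.6 fully open (a firm stop, jaw pads then about 42 mm apart, handles parallel). A spring shuts it: squeezing the handles together 50 mm behind the pin takes about 7 N to begin and 12 N to open fully.
- jaw_left (a point): Middle of the gripping face of the left jaw pad, 71 mm ahead of the pin, mid height; axes as body clamp's. Pads are 18 mm long and 22 mm high; the throat between the jaws is free back to about 15 mm ahead of the pin.
- jaw_right (a point): Middle of the gripping face of the right jaw pad; when the clamp is shut it lies 1 mm from the left one.
- handle_left (a point): Middle of the left handle's outer side, 50 mm behind the pin when open (44 mm when shut), mid height: the place to squeeze. Handles are straight, flat outside, 8 mm thick, and reach 70 mm behind the pin; over their outsides here they measure 54 mm when shut, 66 mm at the ends, and 26 mm (parallel) when fully squeezed.
- handle_right (a point): Middle of the right handle's outer side, 50 mm behind the pin, mid height: the place to squeeze.
- facing_strip: Dark wooden facing strip, 150 x 36 x 5 mm, lying flat at the back; leave it. Origin: centre of the underside.
- pencil: Flat carpenter's pencil, 118 x 8 x 12 mm, lying in front of the block; leave it. Origin: underside, near the middle; y along its length.
- red_jar: Glass jar with a red lid, 53 mm across, 83 mm high, back right; leave it. Origin: centre of the underside.
Not all that is in view belongs to the job. Leave any purple look-alike of the clamp alone. There is more than one size of the upright; the job needs the smaller.

How it is judged:
By the outcome, as a careful person would: the job done as asked, in the order asked, and still so for the second after the job is handed in, while the arm keeps its last pose, push and grip.
It also fails if it takes over 59 s, if anything falls off the work surface, if the arm or the gripper's body presses on something with over 40 N, if the wrist force passes 120 N, or if a joint passes its speed limit or range.

### The arm

A 6-joint arm with a two-finger parallel gripper is mounted at the origin on a cart in front of the work surface, level with it; the furniture and walls round the work are solid. World frame = base frame: x ahead of the robot, y to its left, z up, the work surface at z = 0. Lengths are in m, angles in rad, forces in N, time in s.
With the tool pointing down it reaches from about 0.275 to 0.875 m from the base axis. Payload 12.5 kg.
Tool frame: the origin (TCP) lies on the mounting face of the last link; the fingertips stand 173 mm ahead of it and the grasp point (between the pads) lies 155 mm ahead of it; z points along the fingers, y is the direction in which the jaws open and shut (so a half turn about z gives the same grasp; the last joint's range is limited). The gripper opens to 85 mm and grips with 20 to 120 N. Pads are 22 mm wide; open, the fingers measure 114 mm over their backs; the gripper's body (76 mm by 85 mm) begins 54 mm behind the grasp point. The pads swing forward as they close: fully open they stand 13 mm farther back than shut.
Start: joints at [-1.327, 0.351, 1.652, -0, 1.139, -0.085], TCP at [0.178, -0.521, 0.405] pointing down, gripper open.
Joint ranges: [-2.75, 2.75], [-0.79, 2.1], [0.01, 2.65], [-1.57, 4.71], [0.07, 3.14], [-2.87, 2.87]. Speed limits (rad/s): [2.22, 2.22, 2.79, 3.14, 3.14, 3.14].

### API

Orientations are given as [roll, pitch, yaw] about the fixed x, y, z axes, in that order (R = Rz(yaw) Ry(pitch) Rx(roll)).
In Python, from workcell import * gives the robot as it stands.
- The arm moves only by the shell command python3 -m handwheel 'ROWS' [FORCE]. ROWS is JSON, a list that holds one entry, the list of rows, each a list of 5 numbers: the finger opening in m, from 0 to 0.0854, then the shift along the tool's x, y, z in m, then the turn about the tool's z in rad. A call has exactly 10 rows; each row is the pose to reach, as a shift and turn from the pose commanded when the call began, along the tool's axes at that moment; what a row does not reach only later rows make up. A row lasts 1/10 s, in which the tool goes at most 50 mm and 8.59 degrees, less where a joint would pass 70% of its speed; a pose out of reach is approached as far as the arm can. A call with a gripper value outside its range is refused whole. The fingers move at their own pace and stop on an object; FORCE is the grip in N (left out, the last holds). Time passes only in rows, so rows that repeat a pose let the fingers close, or fill a call up. It gives the time, the measured TCP pose, the force and the opening at its end, in the units of the state.
- read_state(): the state, without advancing time (a new reading comes with each control period).
- get_image(name): name is "side" or "top" or "wrist"; returns a dict with "img" (480x640x3 uint8, red, green, blue), "K" (3x3 intrinsics, pixels), "R" (3x3) and "t" (3): a world point X has camera coordinates R X + t. Camera axes: x right, y down, z forward; pixel columns grow to the right and rows downward; lengths in m; the calibration is good to about 2 mm. A picture is of the moment at which its call begins. There is no depth.
- finish_job(): hands the job in, once; it reports no verdict.
The state is a dict: "time_s": time; "joint_pos": joint angles; "joint_vel": joint speeds; "joint_torque": joint torques, N m; "position": TCP position; "tcp_rot": TCP orientation; "contact_force": force on the tool from outside, world axes, zero at the start; "torque": the same for the moment, N m; "finger_gap": finger opening in m.
Only numpy, scipy, OpenCV 4.12 (cv2) and the standard library are available. Lean on these libraries where they do the work, as an engineer would, in place of code of your own. Each camera call takes 0.05 s, during which the arm holds its last target.

## Working session

There is one attempt and no reset: what is moved stays moved. The work goes in short steps, Python scripts to look and compute and a shell command to move; the robot and the scene stay as the last step left them, time stands still between calls to the robot, and variables do not carry over. Pictures are saved under pics/ and viewed, and the job is handed in when it is done.

```bash
ls; mkdir -p pics; python3 - <<'E'
from workcell import *
import cv2
s=read_state(); print(s)
for n in ["side","top","wrist"]:
    d=get_image(n); cv2.imwrite(f"pics/{n}0.png",d["img"][:,:,::-1]); print(n,d["K"],d["R"],d["t"])
E
```

```text
pics
{'time_s': 0.0, 'joint_pos': array([-1.32658447e+00,  3.51208112e-01,  1.65244026e+00, -8.00610474e-06,
        1.13911913e+00, -8.46190874e-02]), 'joint_vel': array([-3.10871826e-05, -2.13591929e-04, -1.10379972e-03,  1.22905379e-03,
        3.19863870e-04,  4.50792131e-05]), 'joint_torque': array([-1.04214920e-03, -5.06103730e+01, -2.91404021e+01, -1.26506657e-04,
        4.49355313e-03,  9.34679065e-06]), 'position': array([ 0.17759496, -0.52039044,  0.40416757]), 'tcp_rot': array([-3.14042140e+00, -9.20541719e-05,  3.28834245e-01]), 'contact_force': array([ 0.09764328,  0.26705829, -0.02396893]), 'torque': array([-0.02978331, -0.01250262, -0.05956286]), 'finger_gap': 0.08549623202143794}
side [[488.8158307    0.         322.3443728 ]
 [  0.         488.8158307  241.55446009]
 [  0.           0.           1.        ]] [[ 0.97289516 -0.23052573  0.01824523]
 [-0.11404198 -0.5469365  -0.82937018]
 [ 0.20117015  0.80480951 -0.55840149]] [-0.51233654  0.19067047  0.87364869]
top [[566.96007867   0.         320.47206535]
 [  0.         566.96007867 232.79338654]
 [  0.           0.           1.        ]] [[ 2.91912407e-03 -9.99995069e-01  1.15815030e-03]
 [-8.45866187e-01 -3.08694499e-03 -5.33386224e-01]
 [ 5.33387169e-01  5.77380393e-04 -8.45871027e-01]] [0.10068042 0.52421953 1.2616869 ]
wrist [[333.80085326   0.         321.38985236]
 [  0.         333.80085326 238.92283596]
 [  0.           0.           1.        ]] [[ 0.32298422 -0.94640365 -0.00114718]
 [-0.91305847 -0.3119228   0.26273256]
 [-0.24900888 -0.08381103 -0.96486802]] [-0.54931862 -0.03380531  0.37840334]
```

View pics/side0.png

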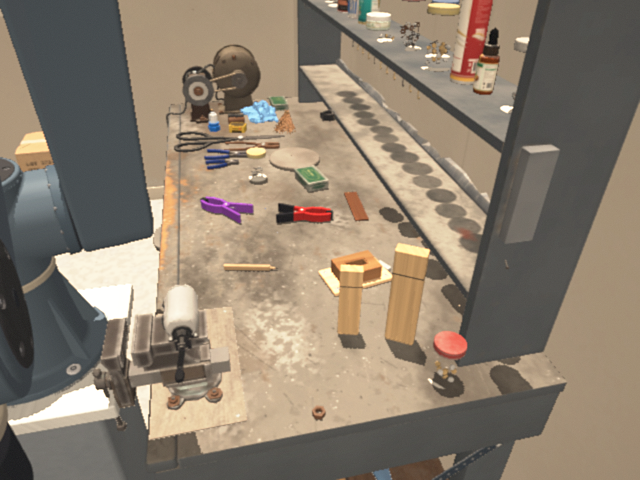

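View pics/top0.png

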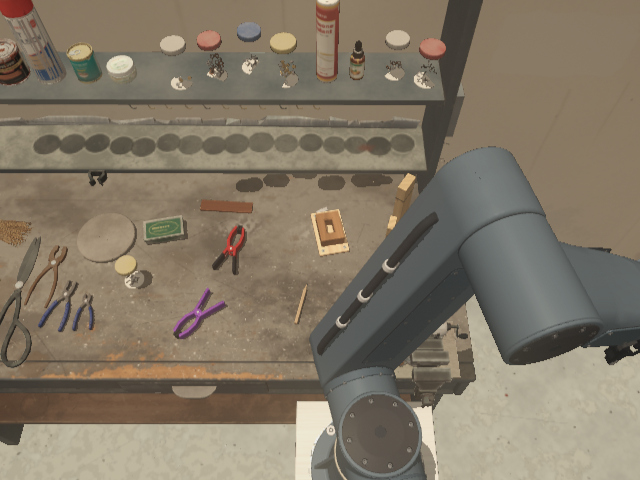

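View pics/wrist0.png

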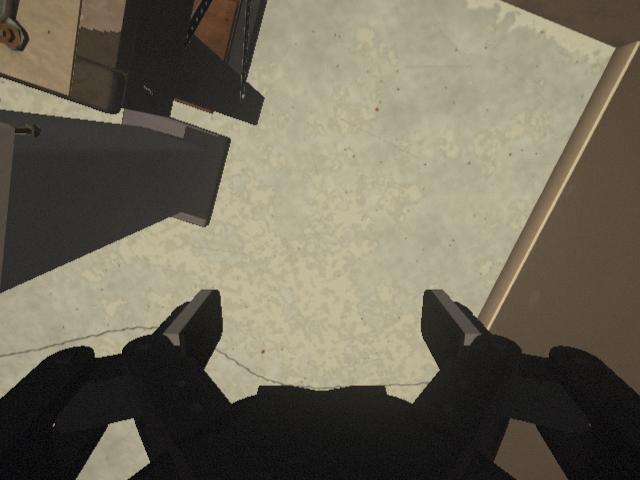

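The smaller upright stands at side (350,300) next to the larger at (405,295). The block is at side (358,268), and the red clamp at side (305,213) or top (235,245) with its jaws pointing away from the robot. Next I'll zoom in and measure.

```bash
cat > h.py <<'E'
import numpy as np, cv2
from workcell import *
def cam(n):
    return get_image(n)
def ray(d,uv):
    K,R,t=[np.asarray(d[k]) for k in("K","R","t")]
    c=-R.T@t; v=R.T@np.linalg.inv(K)@np.array([uv[0],uv[1],1.]); return c,v
def onz(d,uv,z):
    c,v=ray(d,uv); return c+v*(z-c[2])/v[2]
def proj(d,X):
    p=np.asarray(d["K"])@(np.asarray(d["R"])@np.asarray(X)+np.asarray(d["t"])); return p[:2]/p[2]
def tri(ds,uvs):
    A=0;b=0
    for d,uv in zip(ds,uvs):
        c,v=ray(d,uv); v=v/np.linalg.norm(v); P=np.eye(3)-np.outer(v,v); A=A+P; b=b+P@c
    return np.linalg.solve(A,b)
def crop(d,x0,y0,x1,y1,s,f):
    im=np.ascontiguousarray(d["img"][y0:y1,x0:x1,::-1]); cv2.imwrite(f,cv2.resize(im,None,fx=s,fy=s,interpolation=cv2.INTER_CUBIC))
E
python3 - <<'E'
from h import *
import pickle
s=cam("side");t=cam("top")
pickle.dump((s,t),open("c0.pkl","wb"))
crop(s,310,220,460,400,4.4/1.33,"pics/s_a.png"); crop(s,190,180,350,280,5,"pics/s_b.png")
crop(t,290,160,430,280,5,"pics/t_a.png"); crop(t,160,190,320,350,3.7,"pics/t_b.png")
print(-s["R"].T@s["t"],-t["R"].T@t["t"])
for n,d,u in[("jar",s,(440,380)),("upr",s,(350,335)),("big",s,(402,342)),("block",s,(358,285)),("block",t,(330,245))]: print(n,onz(d,u,0))
E
```

```text
[ 0.34444214 -0.7169429   0.65533083] [-0.22984193  0.10156969  1.34671927]
jar [ 0.67924053 -0.22317359  0.        ]
upr [ 0.55901661 -0.08788945  0.        ]
big [ 0.64804556 -0.12571224  0.        ]
block [0.61663762 0.05121266 0.        ]
block [5.79483328e-01 7.59742822e-02 2.22044605e-16]
```

View pics/s_a.png

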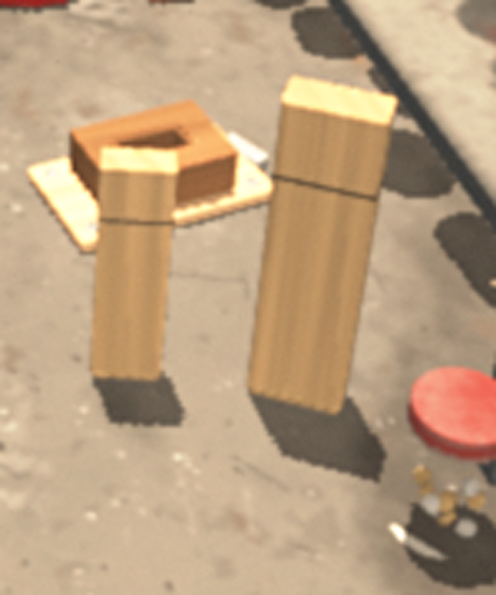

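View pics/s_b.png

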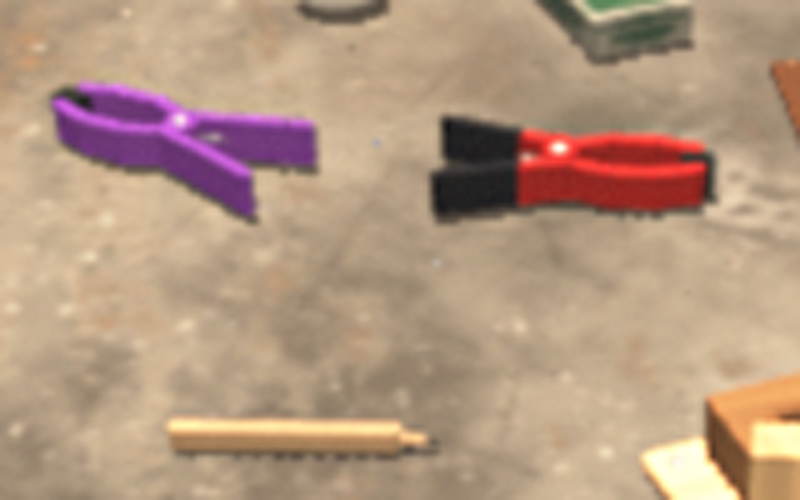

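View pics/t_a.png

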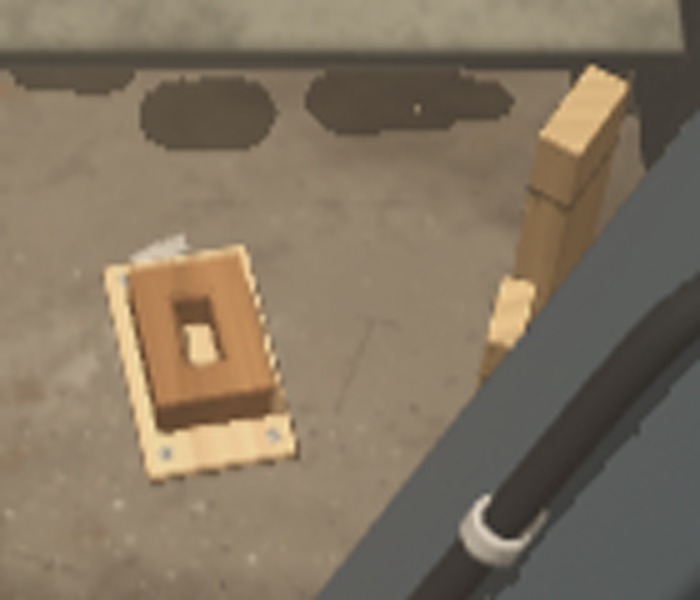

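View pics/t_b.png

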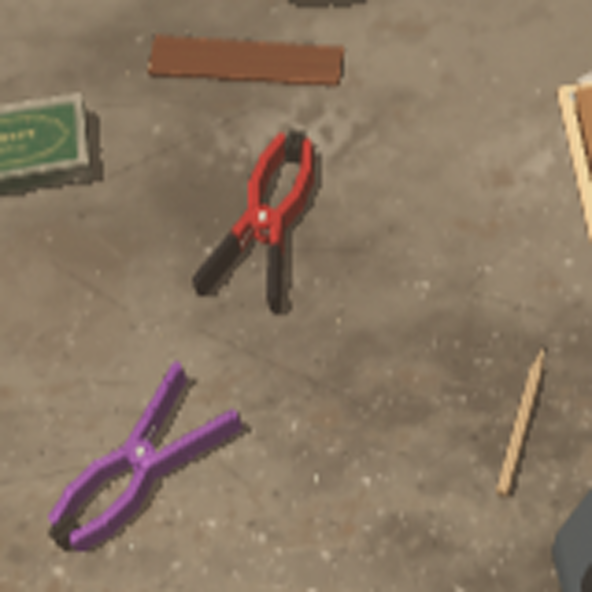

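```bash
cat > fit.py <<'E'
from h import *
import pickle
from scipy.optimize import least_squares
s,t=pickle.load(open("c0.pkl","rb"))
S=lambda u,v:(s,(310+u/3.3083,220+v/3.3083)); 
T=lambda u,v:(t,(290+u/5,160+v/5)); T2=lambda u,v:(t,(160+u/3.7,190+v/3.7)); S2=lambda u,v:(s,(190+u/5,180+v/5))
def fit(obs,x0):
    # obs: (local xyz,(cam,uv))
    def f(p):
        c,sn=np.cos(p[2]),np.sin(p[2]); r=[]
        for L,(d,uv) in obs:
            X=[p[0]+c*L[0]-sn*L[1],p[1]+sn*L[0]+c*L[1],L[2]]
            r+=list(proj(d,X)-np.array(uv)-0.0)
        return r
    o=least_squares(f,x0,loss="soft_l1"); return o.x,np.round(np.array(f(o.x)).reshape(-1,2),1).tolist()
if __name__=="__main__":
    a,b=.02,.009
    up=[((-a,-b,.15),S(103,171)),((a,-b,.15),S(177,173)),((-a,b,.15),S(105,148)),((a,b,.15),S(178,152)),
     ((-a,-b,.003),S(91,374)),((a,-b,.003),S(161,380)),
     ((a,b,.15),T(507,278)),((a,-b,.15),T(537,283)),((-a,b,.15),T(488,340))]
    print("upright",fit(up,[.56,-.08,0]))
    A,B=.045,.032
    bl=[((A,B,.04),T(130,268)),((A,-B,.04),T(242,250)),((-A,B,.04),T(158,405)),((-A,-B,.04),T(275,383)),
     ((.07,.042,.01),T(106,269)),((-.07,.042,.01),T(152,478)),((-.07,-.042,.01),T(297,455)),
     ((-A,B,.04),S(70,137)),((A,B,.04),S(193,102)),((A,-B,.04),S(237,155)),((-.07,.042,.01),S(28,172))]
    print("block",fit(bl,[.6,.06,0]))
    # clamp
    pin=[T2(263,216),S2(559,147)]; print("pin tri",tri([p[0] for p in pin],[p[1] for p in pin]))
    print("pin",[onz(*p,.026) for p in pin])
    j=[T2(294,134)]; print("jaw top", onz(*j[0],.024))
    for n,p in dict(hl=T2(203,287),hr=T2(276,305),hlS=S2(444,120),hrS=S2(433,172)).items(): print(n,onz(*p,.026))
    for n,p in dict(pencil=T2(505,490),pencil2=T2(543,352),strip=T2(150,70),strip2=T2(342,80)).items(): print(n,onz(*p,.006))
    print("big top",onz(*T(540,135),.2),onz(*S(283,100),.2))
E
python3 fit.py
```

```text
upright (array([ 0.55766219, -0.07978441, -0.29190593]), [[-0.6, -0.5], [0.5, 0.1], [-1.0, 0.1], [0.1, 0.1], [-0.1, 0.7], [0.2, 0.1], [-0.5, -0.7], [0.5, -0.0], [-0.3, -0.5]])
block (array([0.61796934, 0.07496903, 0.18821099]), [[0.1, 0.3], [0.2, 0.4], [0.5, 0.1], [0.3, 0.8], [-0.1, -0.6], [-0.2, -0.5], [1.0, -0.8], [-0.3, -1.5], [-0.4, -0.3], [0.9, -0.1], [-0.4, -0.8]])
pin tri [0.55338486 0.34454859 0.02516452]
pin [array([0.55222559, 0.34425552, 0.026     ]), array([0.55369299, 0.34373465, 0.026     ])]
jaw top [0.62501335 0.32757793 0.024     ]
hl [0.49297949 0.38208872 0.026     ]
hr [0.4785674  0.32857894 0.026     ]
hlS [0.50074494 0.38289617 0.026     ]
hrS [0.48702313 0.33198935 0.026     ]
pencil [0.34597611 0.16267083 0.006     ]
pencil2 [0.45198401 0.13824004 0.006     ]
strip [0.69536276 0.44704812 0.006     ]
strip2 [0.68652318 0.29746148 0.006     ]
big top [ 0.63038855 -0.09261328  0.2       ] [ 0.61971879 -0.10977639  0.2       ]
```

Measured: the upright is at (0.558, -0.080) with yaw -0.29. The block is at (0.618, 0.075) with yaw 0.19. The clamp's pin is at (0.553, 0.344), pointing along about -0.23 rad. All residuals are under 1.5 px. I'll go up and over towards the upright.

```bash
python3 -m handwheel '[[[0.045,0,0,-0.045,0.05],[0.045,0.02,-0.012,-0.085,0.12],[0.045,0.06,-0.035,-0.09,0.2],[0.045,0.1,-0.059,-0.09,0.3],[0.045,0.14,-0.083,-0.09,0.4],[0.045,0.18,-0.106,-0.09,0.5],[0.045,0.22,-0.13,-0.09,0.621],[0.045,0.26,-0.153,-0.09,0.621],[0.045,0.3,-0.177,-0.09,0.621],[0.045,0.34,-0.2,-0.09,0.621]]]' 40; python3 - <<'E'
from h import *
for n in["side","top","wrist"]: cv2.imwrite(f"pics/{n}1.png",cam(n)["img"][:,:,::-1])
E
```

```text
time_s: 1.25
position: [0.4357, -0.2197, 0.4948]
tcp_rot: [3.141, -0.0, -0.292]
contact_force: [0.1, -0.4, -0.4]
finger_gap: 0.0448
```

View pics/side1.png

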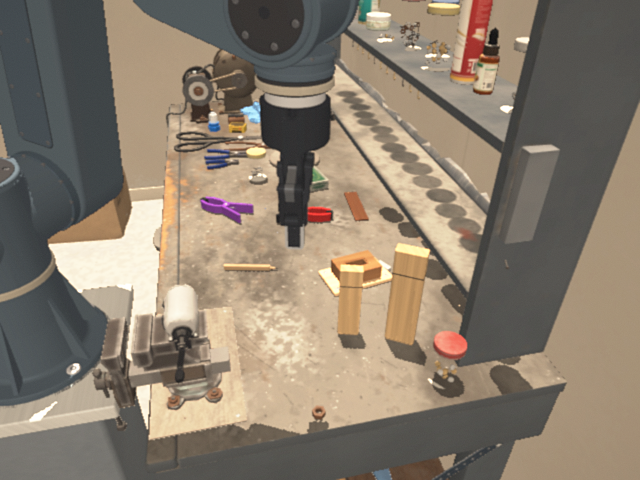

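View pics/wrist1.png

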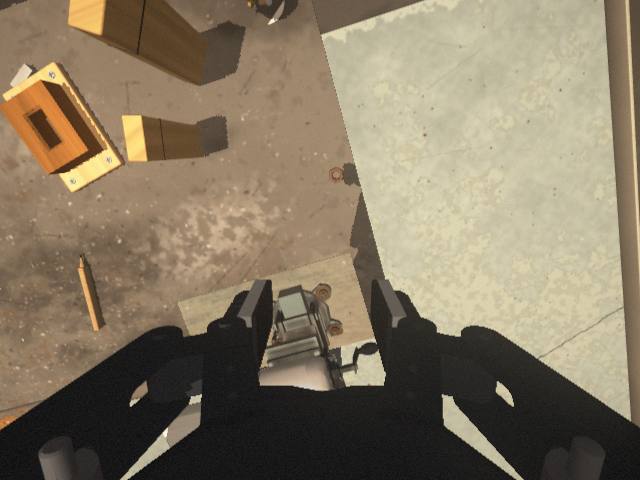

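The way is clear. Now I'll move over the upright.

```bash
python3 -m handwheel '[[[0.045,0.015,-0.035,0,0],[0.045,0.03,-0.07,0,0],[0.045,0.045,-0.105,0,0],[0.045,0.06,-0.14,0,0],[0.045,0.0766,-0.169,0.02,0],[0.045,0.0766,-0.169,0.06,0],[0.045,0.0766,-0.169,0.08,0],[0.045,0.0766,-0.169,0.08,0],[0.045,0.0766,-0.169,0.08,0],[0.045,0.0766,-0.169,0.08,0]]]'; python3 - <<'E'
from h import *
import pickle
c={n:cam(n) for n in["side","top","wrist"]}
pickle.dump(c,open("c2.pkl","wb"))
for n in c: cv2.imwrite(f"pics/{n}2.png",c[n]["img"][:,:,::-1])
crop(c["wrist"],200,100,440,400,2,"pics/w2c.png")
print(read_state()["position"])
E
```

```text
time_s: 2.4
position: [0.557, -0.0824, 0.4164]
tcp_rot: [-3.141, -0.003, -0.293]
contact_force: [0.4, -0.6, -0.4]
finger_gap: 0.0449
[ 0.55686723 -0.08196214  0.41586202]
```

View pics/wrist2.png

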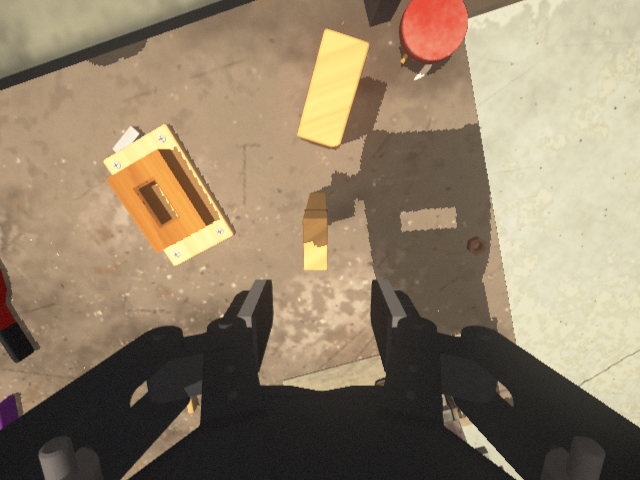

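View pics/side2.png

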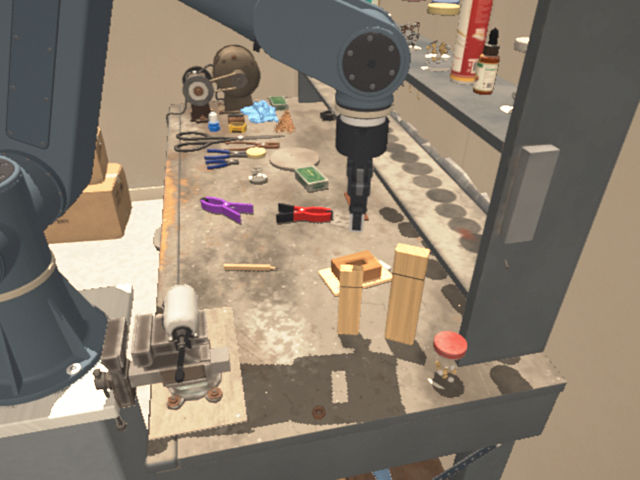

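View pics/top2.png

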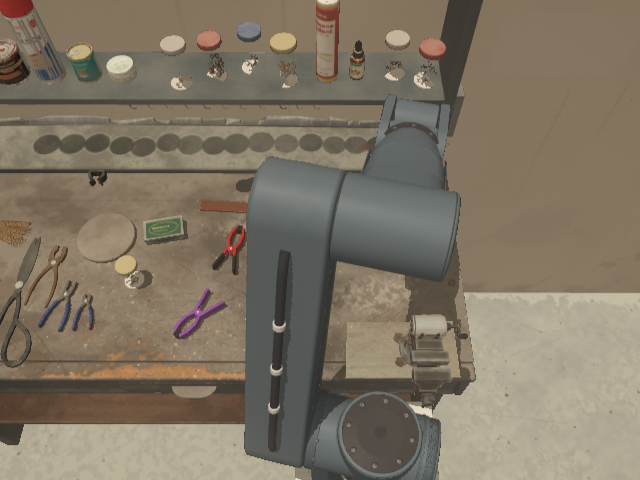

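In the wrist view the upright's top face spans about u 303–328 and v 217–270, between and ahead of the fingers. I'll refine the pose by zooming in.

```bash
python3 - <<'E'
from h import *
import pickle
c=pickle.load(open("c2.pkl","rb"));w=c["wrist"]
crop(w,280,170,350,290,5,"pics/w2d.png"); crop(w,90,110,250,280,3.5,"pics/w2e.png")
for u in [(304,270),(327.5,270),(315.7,243)]: print(onz(w,u,.15))
a,b=.02,.009
for p in [(.5577,-.0798,-.292)]:
  for L in [(-a,-b),(-a,b),(a,-b),(a,b)]:
    cs,sn=np.cos(p[2]),np.sin(p[2]); print(L,proj(w,[p[0]+cs*L[0]-sn*L[1],p[1]+sn*L[0]+cs*L[1],.15]))
E
```

```text
[ 0.54071446 -0.06321459  0.15      ]
[ 0.53563386 -0.08007401  0.15      ]
[ 0.55828822 -0.07776275  0.15      ]
(-0.02, -0.009) [330.6928972  268.67352113]
(-0.02, 0.009) [306.64399356 268.68926626]
(0.02, -0.009) [331.06232643 216.1264523 ]
(0.02, 0.009) [305.96654971 216.14294227]
```

View pics/w2d.png

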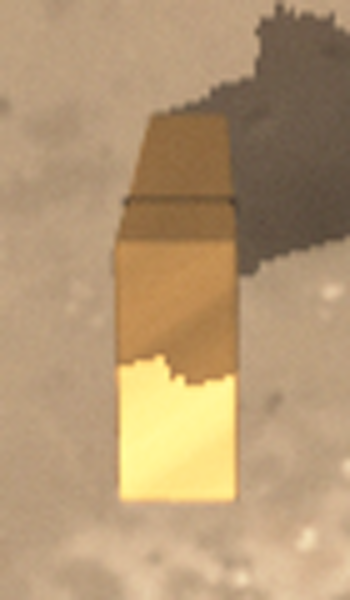

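View pics/w2e.png

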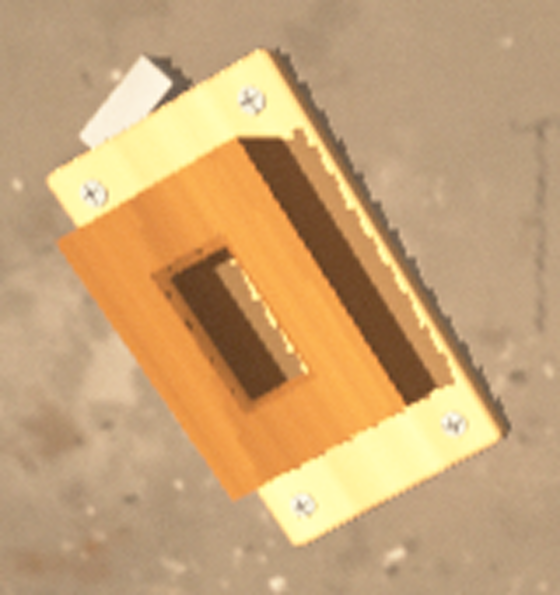

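```bash
python3 - <<'E'
from h import *
import pickle
c=pickle.load(open("c2.pkl","rb"));w=c["wrist"]
E=lambda u,v:(90+u/3.5,110+v/3.5)
print("blk ctr",onz(w,(157.6,202.6),.04))
P=[onz(w,E(*u),.04) for u in[(58,240),(238,140),(408,405),(235,498)]]
for p in P: print(p)
print("ctr",np.mean(P,0)); 
for a,b in((3,0),(2,1)): d=P[b]-P[a]; print("yaw",np.arctan2(d[1],d[0]),np.hypot(*d[:2]))
E
python3 -m handwheel '[[[0.045,0,-0.004,0.02,0],[0.045,0,-0.004,0.05,0],[0.045,0,-0.004,0.08,0],[0.045,0,-0.004,0.11,0],[0.045,0,-0.004,0.135,0],[0.045,0,-0.004,0.146,0],[0.045,0,-0.004,0.146,0],[0.045,0,-0.004,0.146,0],[0.03,0,-0.004,0.146,0],[0.03,0,-0.004,0.146,0]]]' 40;  python3 - <<'E'
from h import *
c={n:cam(n) for n in["side","wrist"]}
crop(c["wrist"],160,120,480,400,2,"pics/w3.png");crop(c["side"],270,160,450,360,3,"pics/s3.png")
E
```

```text
blk ctr [0.61832451 0.07787539 0.04      ]
[0.65611101 0.11764566 0.04      ]
[0.66692639 0.05574913 0.04      ]
[0.58063867 0.03829113 0.04      ]
[0.56860249 0.10060513 0.04      ]
ctr [0.61806964 0.07807276 0.04      ]
yaw 0.19232312913253552 0.0891522346458651
yaw 0.19962835969065015 0.08803608979295467
time_s: 3.55
position: [0.5583, -0.0779, 0.2698]
tcp_rot: [-3.141, -0.002, -0.292]
contact_force: [0.9, 0.5, 0.9]
finger_gap: 0.0296
```

View pics/w3.png

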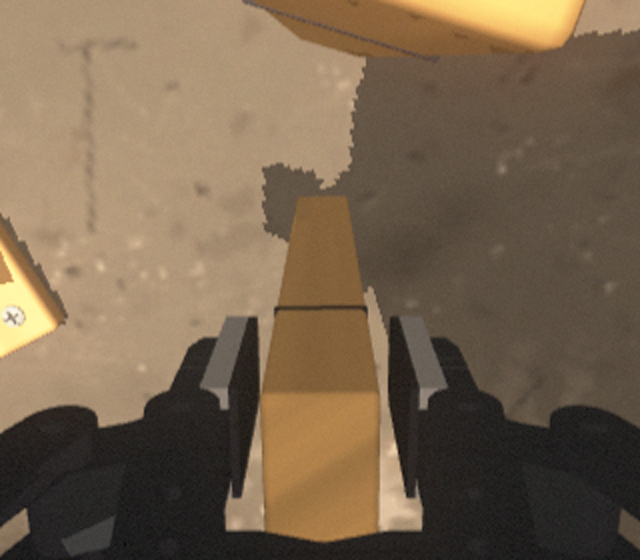

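View pics/s3.png

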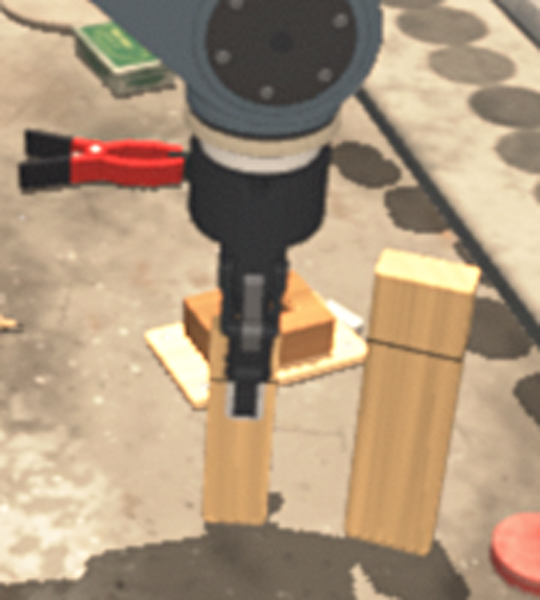

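The upright sits centred between the pads, so I'll grip and lift.

```bash
python3 -m handwheel '[[[0.012,0,0,0,0],[0.012,0,0,0,0],[0.012,0,0,0,0],[0.012,0,0,0,0],[0.012,0,0,0,0],[0.012,0,0,-0.01,0],[0.012,0,0,-0.03,0],[0.012,0,0,-0.055,0],[0.012,0,0,-0.075,0],[0.012,0,0,-0.075,0]]]' 40;  python3 - <<'E'
from h import *
c={n:cam(n) for n in["side","wrist"]}
crop(c["wrist"],160,120,480,400,2,"pics/w4.png");crop(c["side"],270,110,450,360,2.4,"pics/s4.png")
s=read_state();p=s["position"];y=s["tcp_rot"][2];print(p,y)
d=np.array([.6182,.078])-p[:2]; print(d@[np.cos(y),np.sin(y)],d@[np.sin(y),-np.cos(y)],"turn",-(0.193-y))
E
```

```text
time_s: 4.65
position: [0.5584, -0.0779, 0.3465]
tcp_rot: [-3.141, -0.004, -0.292]
contact_force: [-0.1, 0.5, -2.0]
finger_gap: 0.018
[ 0.55778898 -0.07780473  0.34347116] -0.2921879373718319
0.012971297967200176 -0.16660237171723832 turn -0.4851879373718319
```

View pics/w4.png

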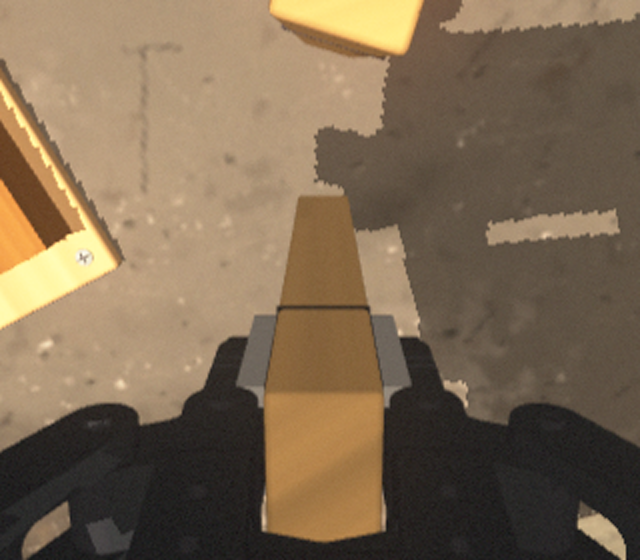

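View pics/s4.png

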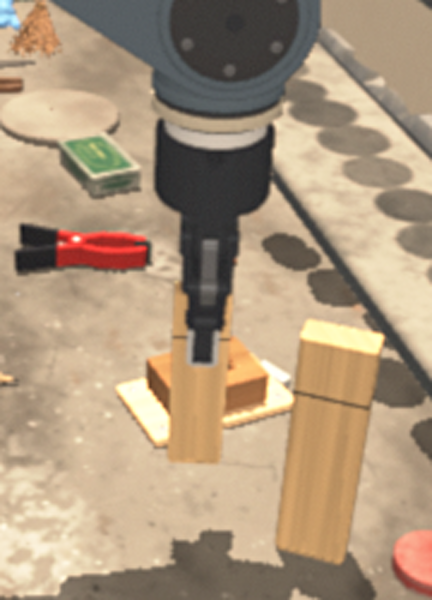

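```bash
python3 - <<'E'
from h import *
w=cam("wrist"); s=read_state();p=s["position"];y=s["tcp_rot"][2]
X=onz(w,(160+324/2,120+393/2),.15+p[2]-.2698)
d=X[:2]-p[:2]; print(p,d@[np.cos(y),np.sin(y)],d@[np.sin(y),-np.cos(y)])
E
python3 -m handwheel '[[[0.012,0.001,-0.02,0,0],[0.012,0.002,-0.04,0,-0.05],[0.012,0.003,-0.065,0,-0.13],[0.012,0.006,-0.09,0,-0.2],[0.012,0.008,-0.115,0,-0.28],[0.012,0.01,-0.14,0,-0.36],[0.012,0.012,-0.155,0,-0.44],[0.012,0.013,-0.1666,0,-0.485],[0.012,0.013,-0.1666,0,-0.485],[0.012,0.013,-0.1666,0,-0.485]]]' 40;  python3 - <<'E'
from h import *
import pickle
c={n:cam(n) for n in["side","wrist","top"]}
pickle.dump(c,open("c5.pkl","wb"))
crop(c["wrist"],160,120,480,400,2,"pics/w5.png");crop(c["side"],290,130,450,330,3,"pics/s5.png")
crop(c["top"],250,130,450,280,4,"pics/t5.png")
s=read_state();print(s["position"],s["tcp_rot"])
E
```

```text
[ 0.5576882  -0.07778592  0.34281058] 0.01845009455505556 -0.00020680921132333366
time_s: 5.8
position: [0.6182, 0.0776, 0.343]
tcp_rot: [-3.142, 0.001, 0.191]
contact_force: [-0.2, -0.5, -0.2]
finger_gap: 0.0175
[0.61827112 0.0772026  0.34358815] [3.14155671e+00 3.84033092e-04 1.91017037e-01]
```

View pics/w5.png

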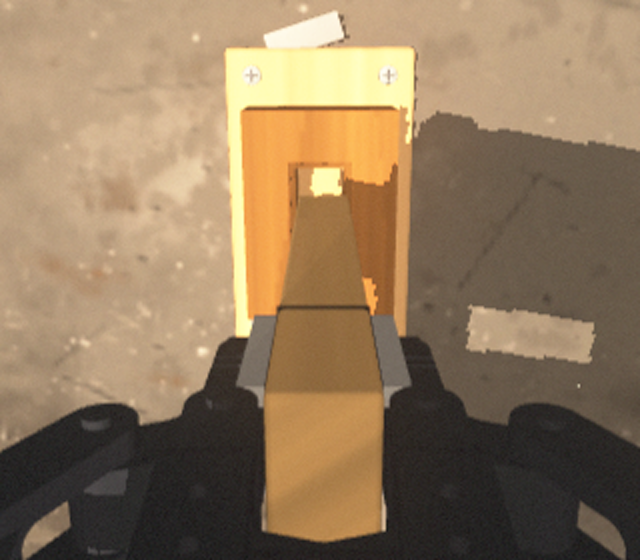

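View pics/s5.png

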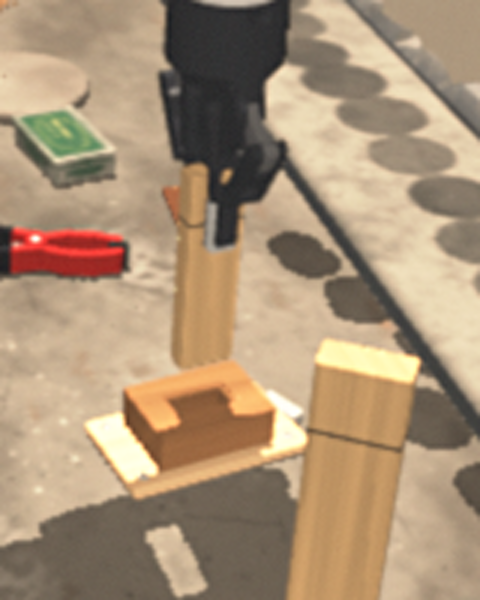

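View pics/t5.png

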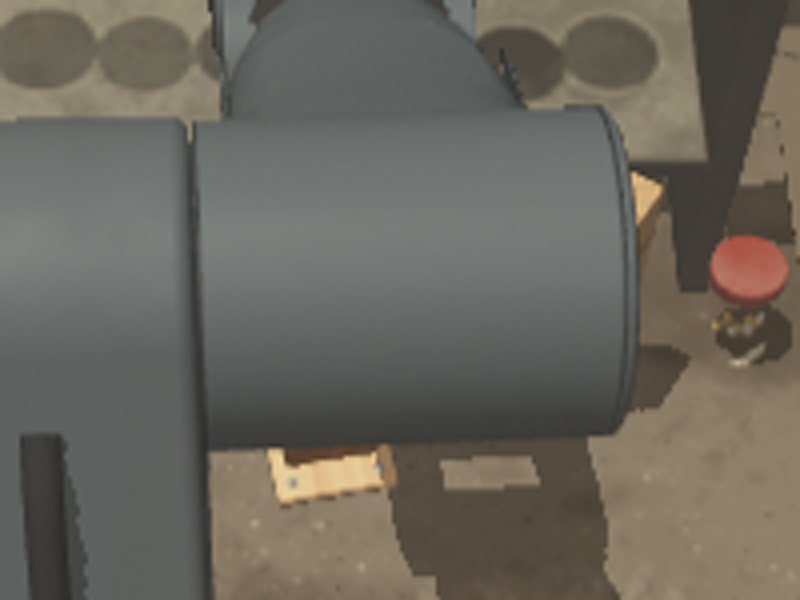

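```bash
python3 - <<'E'
from h import *
import pickle
w=pickle.load(open("c5.pkl","rb"))["wrist"]
p=np.array([.61827,.0772]);y=.191
for n,u,z in[("mouthL",(289,163),.04),("mouthR",(351,163),.04),("blkFL",(245,107),.04),("blkFR",(398,107),.04),("innerL",(297,168),.037),("upFL",(265.5,393),.2235),("upFR",(383,393),.2235),("upbotL",(298,196),.077),("upbotR",(349,196),.077)]:
    X=onz(w,(160+u[0]/2,120+u[1]/2),z); d=X[:2]-p; print(n,np.round(d@[np.cos(y),np.sin(y)],4),np.round(d@[np.sin(y),-np.cos(y)],4))
E
```

```text
mouthL 0.0241 -0.0142
mouthR 0.0241 0.0113
blkFL 0.0467 -0.0315
blkFR 0.0467 0.0299
innerL 0.0216 -0.011
upFL 0.0188 -0.0087
upFR 0.0188 0.0086
upbotL 0.018 -0.0092
upbotR 0.018 0.0091
```

The upright's bottom is about 2 mm back from the mortise and 1 mm to the right. I'll correct that, then descend.

```bash
python3 -m handwheel '[[[0.012,0.002,-0.001,0,0],[0.012,0.002,-0.001,0.01,0],[0.012,0.002,-0.001,0.022,0],[0.012,0.002,-0.001,0.03,0],[0.012,0.002,-0.001,0.036,0],[0.012,0.002,-0.001,0.04,0],[0.012,0.002,-0.001,0.044,0],[0.012,0.002,-0.001,0.048,0],[0.012,0.002,-0.001,0.05,0],[0.012,0.002,-0.001,0.05,0]]]' 40;  python3 - <<'E'
from h import *
c={n:cam(n) for n in["side","wrist"]}
crop(c["wrist"],160,120,480,400,2,"pics/w6.png");crop(c["side"],290,160,450,330,3,"pics/s6.png")
s=read_state();print(s["position"],s["tcp_rot"],s["contact_force"],s["torque"])
E
```

```text
time_s: 6.95
position: [0.6202, 0.0793, 0.2935]
tcp_rot: [-3.142, 0.0, 0.193]
contact_force: [0.4, 0.6, -0.8]
finger_gap: 0.0178
[0.62026921 0.07931547 0.29385281] [ 3.14154334e+00 -2.55612888e-04  1.92818460e-01] [ 0.12367352 -0.05351288 -1.60607382] [-0.05107791  0.00687203  0.07679461]
```

View pics/w6.png

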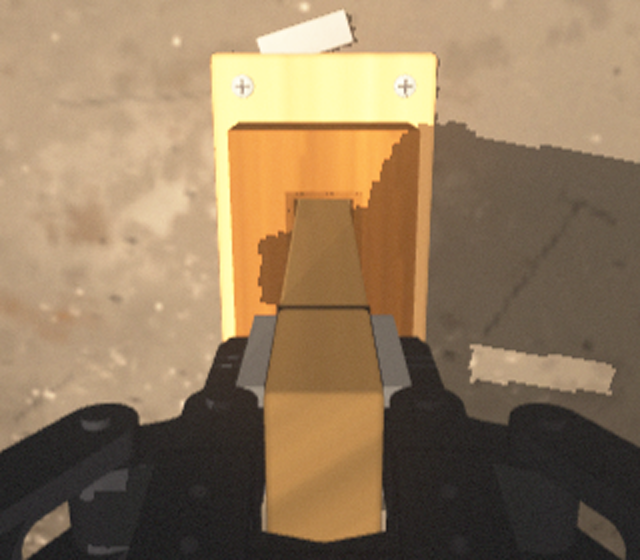

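View pics/s6.png

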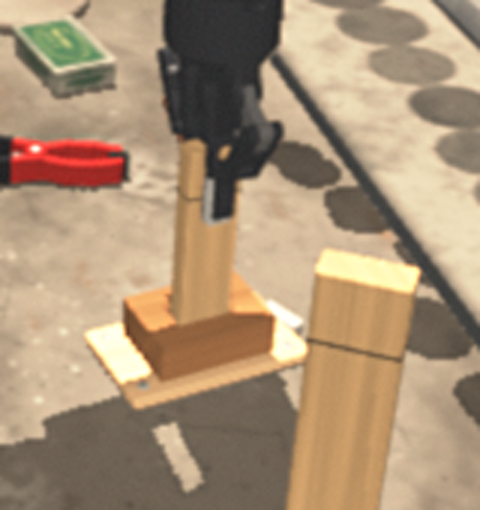

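It has entered freely. Now down to the floor; after checking, I'll let go.

```bash
python3 -m handwheel '[[[0.012,0,0,0.004,0],[0.012,0,0,0.008,0],[0.012,0,0,0.011,0],[0.012,0,0,0.013,0],[0.012,0,0,0.014,0],[0.012,0,0,0.015,0],[0.012,0,0,0.0155,0],[0.012,0,0,0.016,0],[0.012,0,0,0.016,0],[0.012,0,0,0.016,0]]]' 40;  python3 - <<'E'
from h import *
c={n:cam(n) for n in["side"]}
crop(c["side"],290,160,450,330,3,"pics/s7.png")
s=read_state();print(s["position"],s["tcp_rot"],s["contact_force"],s["torque"])
E
```

```text
time_s: 8.05
position: [0.6203, 0.0794, 0.2791]
tcp_rot: [3.141, -0.001, 0.193]
contact_force: [-4.6, -0.8, 11.8]
finger_gap: 0.0177
[0.62034578 0.07935208 0.27912998] [ 3.14148313e+00 -8.76478830e-04  1.92874890e-01] [-4.81047384 -0.25684956 11.04451881] [-0.08233517  1.06238783  0.03546001]
```

View pics/s7.png

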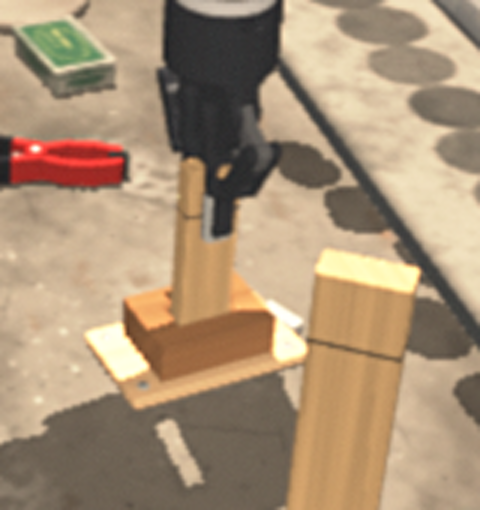

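It met the floor at 11 N, at the expected height. I'll ease off and release.

```bash
python3 -m handwheel '[[[0.012,-0.001,0,-0.001,0],[0.03,-0.001,0,-0.001,0],[0.05,-0.001,0,-0.001,0],[0.05,-0.001,0,-0.001,0],[0.05,-0.001,0,-0.001,0],[0.05,-0.001,0,-0.02,0],[0.05,-0.001,0,-0.05,0],[0.05,-0.001,0,-0.09,0],[0.05,-0.001,0,-0.12,0],[0.05,-0.001,0,-0.12,0]]]' 40;  python3 - <<'E'
from h import *
import pickle
c={n:cam(n) for n in["side","wrist"]}
pickle.dump(c,open("c8.pkl","wb"))
crop(c["side"],290,160,450,330,3,"pics/s8.png");crop(c["wrist"],160,120,480,400,2,"pics/w8.png")
s=read_state();print(s["position"],s["tcp_rot"],s["contact_force"],s["torque"])
E
```

```text
time_s: 9.1
position: [0.6198, 0.0792, 0.4023]
tcp_rot: [3.141, -0.007, 0.193]
contact_force: [-0.1, 0.5, -0.4]
finger_gap: 0.0498
[0.61915573 0.07911156 0.39789076] [ 3.14148866e+00 -8.09668860e-04  1.92796439e-01] [-0.30639837  0.89703712 -0.64649278] [ 0.05314245 -0.02662706  0.01979171]
```

View pics/s8.png

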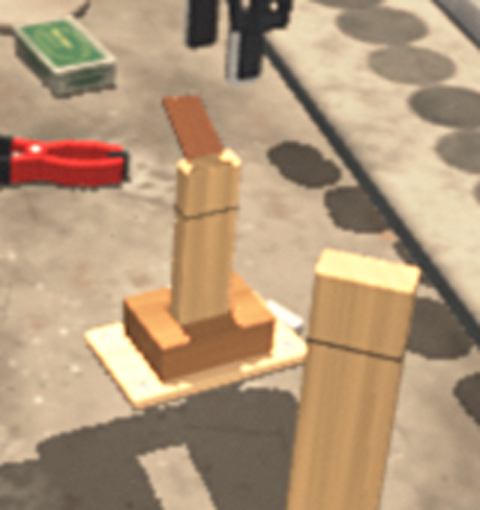

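View pics/w8.png

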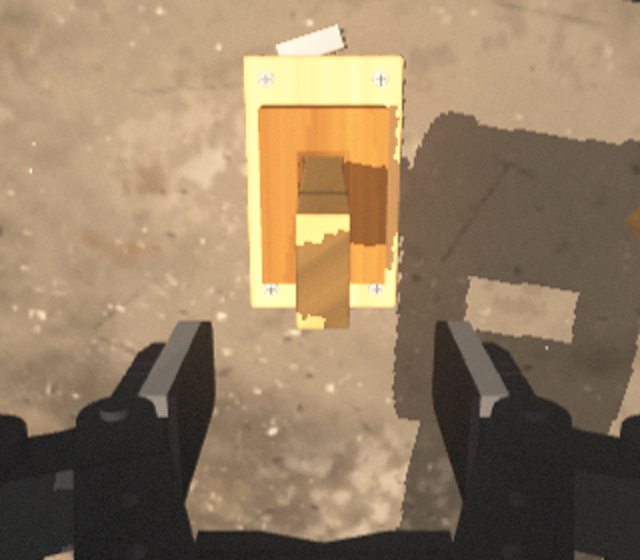

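The upright stands home by itself. Next I'll check its top height numerically and move over to the clamp.

```bash
python3 - <<'E'
from h import *
import pickle
c=pickle.load(open("c8.pkl","rb"));w=c["wrist"];s=c["side"]
C=lambda u,v:(160+u/2,120+v/2); D=lambda u,v:(290+u/3,160+v/3)
for z in(.16,.163,.17):
  P=[onz(w,C(*u),z) for u in[(298,213),(349,213),(349,328),(297,328)]]
  print(z,"len",np.linalg.norm(P[0]-P[3]),np.linalg.norm(P[1]-P[0]),np.mean(P,0))
P=[onz(w,C(*u),.16) for u in[(298,213),(349,213),(349,328),(297,328)]]
d=P[0]-P[3];print("yaw",np.arctan2(d[1],d[0]))
for p in P: print("side pred",(proj(s,p)-[290,160])*3)
# wood base line entry/pencil line check
E
python3 -m handwheel '[[[0.085,-0.006,-0.03,0,0.05],[0.085,-0.012,-0.065,0,0.1],[0.085,-0.019,-0.1,0,0.16],[0.085,-0.027,-0.14,0,0.22],[0.085,-0.035,-0.18,0,0.28],[0.085,-0.042,-0.22,0,0.34],[0.085,-0.05,-0.26,0.01,0.4],[0.085,-0.056,-0.291,0.04,0.418],[0.085,-0.056,-0.291,0.06,0.418],[0.085,-0.056,-0.291,0.06,0.418]]]' 40;  python3 - <<'E'
from h import *
import pickle
c={n:cam(n) for n in["side","wrist","top"]}
pickle.dump(c,open("c9.pkl","wb"))
for n in c: cv2.imwrite(f"pics/{n}9.png",c[n]["img"][:,:,::-1])
s=read_state();print(s["position"],s["tcp_rot"])
E
```

```text
0.16 len 0.039664922742700774 0.016371288644709065 [0.61866359 0.0789076  0.16      ]
0.163 len 0.039095696212244915 0.01613634625254127 [0.61961608 0.07909741 0.163     ]
0.17 len 0.03776750097451435 0.01558814733748311 [0.62183855 0.07954031 0.17      ]
yaw 0.17480234263079253
side pred [229.48945678 149.09627154]
side pred [241.34545358 160.59361254]
side pred [188.50521918 172.81171758]
side pred [176.37889114 160.19139047]
time_s: 10.2
position: [0.5073, 0.3543, 0.3334]
tcp_rot: [3.137, 0.005, -0.224]
contact_force: [0.4, -0.7, -0.3]
finger_gap: 0.0851
[0.50898123 0.35359212 0.33813484] [-3.14146185e+00 -2.15297741e-04 -2.25874533e-01]
```

View pics/wrist9.png

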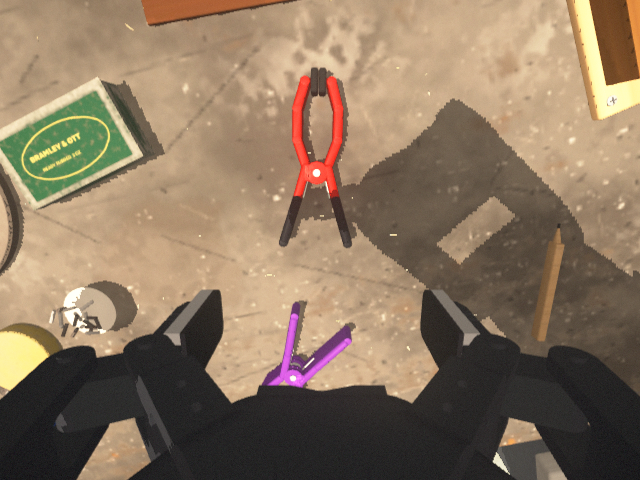

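View pics/side9.png

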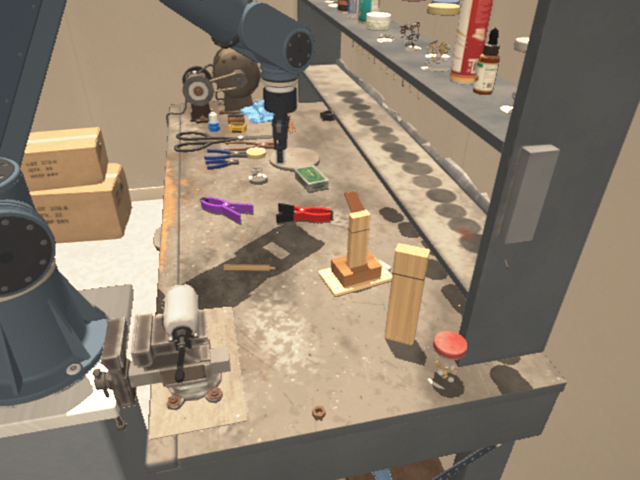

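The red clamp has its pin at (316,173), its jaws at (318,70) and its handle ends at (284,244) and (347,244). It is nearly aligned with the tool. I'll work out the offsets.

```bash
python3 - <<'E'
from h import *
import pickle
w=pickle.load(open("c9.pkl","rb"))["wrist"]; crop(w,260,50,380,260,2.8,"pics/w9c.png")
p=np.array([.50898,.35359]);y=-.2259
for n,u,z in[("pin",(316.5,173),.026),("jaw",(318.5,70),.024),("hl",(284,242),.026),("hr",(348,242),.026),("purpA",(298,304),.026),("purpB",(352,327),.026),("purpl pin",(292,378),.026)]:
    X=onz(w,u,z); d=X[:2]-p; print(n,X,np.round(d@[np.cos(y),np.sin(y)],4),np.round(d@[np.sin(y),-np.cos(y)],4))
E
```

```text
pin [0.55367704 0.34698953 0.026     ] 0.045 -0.0036
jaw [0.62871648 0.32799231 0.024     ] 0.1224 -0.0019
hl [0.50260032 0.38781443 0.026     ] -0.0139 -0.0319
hr [0.49018126 0.33367782 0.026     ] -0.0139 0.0236
purpA [0.44263697 0.39018093 0.026     ] -0.0729 -0.0208
purpB [0.40847147 0.34671487 0.026     ] -0.0964 0.0292
purpl pin [0.36696295 0.41499706 0.026     ] -0.1522 -0.028
```

View pics/w9c.png

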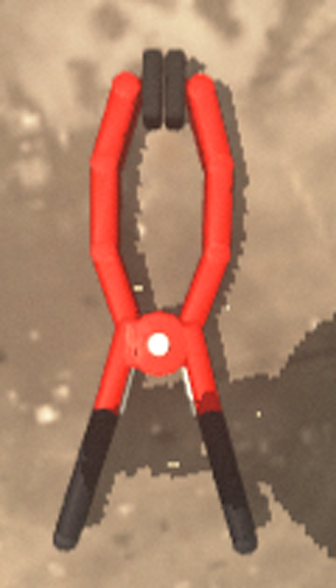

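```bash
python3 -m handwheel '[[[0.085,-0.002,-0.004,0.02,0.012],[0.085,-0.002,-0.004,0.05,0.012],[0.085,-0.002,-0.004,0.08,0.012],[0.085,-0.002,-0.004,0.11,0.012],[0.085,-0.002,-0.004,0.135,0.012],[0.085,-0.002,-0.004,0.15,0.012],[0.085,-0.002,-0.004,0.156,0.012],[0.085,-0.002,-0.004,0.158,0.012],[0.085,-0.002,-0.004,0.158,0.012],[0.085,-0.002,-0.004,0.158,0.012]]]' 60;  python3 - <<'E'
from h import *
c={n:cam(n) for n in["side","wrist"]}
cv2.imwrite("pics/wrist10.png",c["wrist"]["img"][:,:,::-1]); crop(c["side"],200,130,380,260,4,"pics/s10.png")
s=read_state();print(s["position"],s["tcp_rot"],s["contact_force"])
E
```

```text
time_s: 11.35
position: [0.5078, 0.3585, 0.1809]
tcp_rot: [-3.14, -0.001, -0.237]
contact_force: [-0.5, -0.8, -0.4]
finger_gap: 0.0851
[0.5076777  0.35848815 0.18056646] [-3.14065841e+00 -9.72055899e-04 -2.37172473e-01] [-0.51354722 -0.6765089  -0.20542664]
```

View pics/wrist10.png

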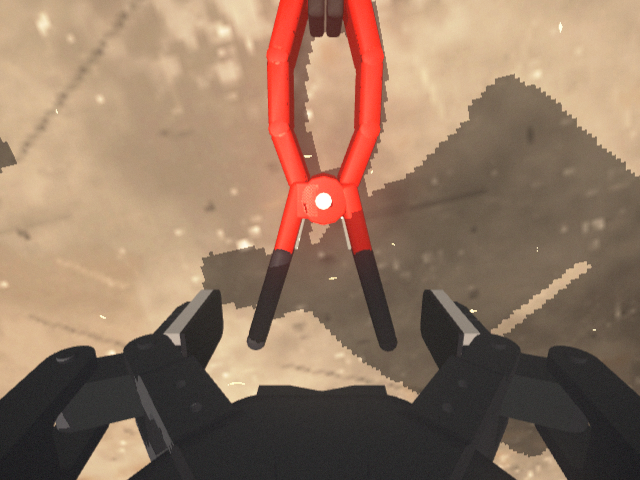

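View pics/s10.png

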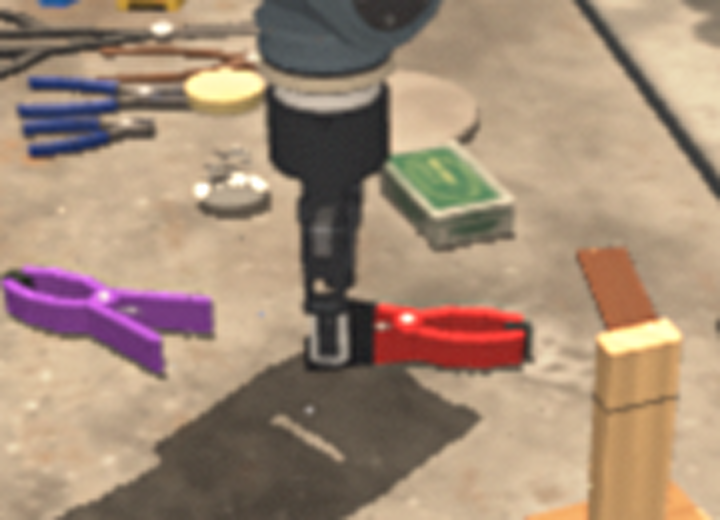

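The handles are centred between the fingers, so I'll squeeze gradually.

```bash
python3 -m handwheel '[[[0.07,0,0,0.002,0],[0.06,0,0,0.002,0],[0.055,0,0,0.002,0],[0.05,0,0,0.002,0],[0.046,0,0,0.002,0],[0.042,0,0,0.002,0],[0.038,0,0,0.002,0],[0.035,0,0,0.002,0],[0.035,0,0,0.002,0],[0.035,0,0,0.002,0]]]' 60;  python3 - <<'E'
from h import *
c={n:cam(n) for n in["side","wrist"]}
cv2.imwrite("pics/wrist11.png",c["wrist"]["img"][:,:,::-1]); crop(c["side"],200,130,380,260,4,"pics/s11.png")
s=read_state();print(s["position"],s["tcp_rot"],s["contact_force"])
E
```

```text
time_s: 12.45
position: [0.508, 0.3588, 0.1793]
tcp_rot: [-3.139, -0.002, -0.237]
contact_force: [-0.8, 0.0, 12.5]
finger_gap: 0.0356
[0.50801055 0.35883782 0.17929981] [-3.13948175e+00 -1.92358642e-03 -2.37124659e-01] [-2.54927921 -0.16266748 12.41990244]
```

View pics/wrist11.png

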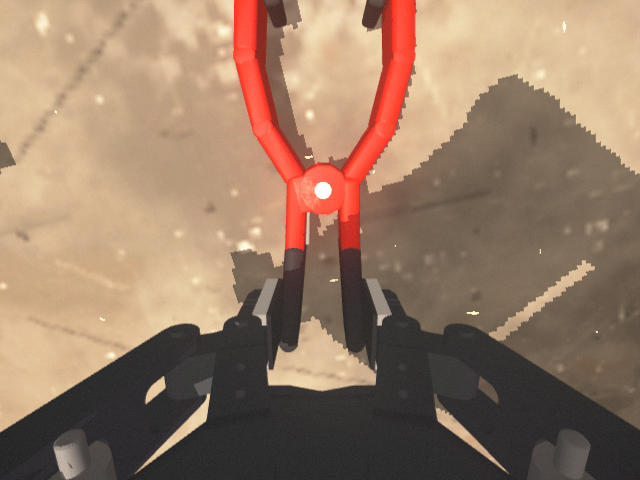

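View pics/s11.png

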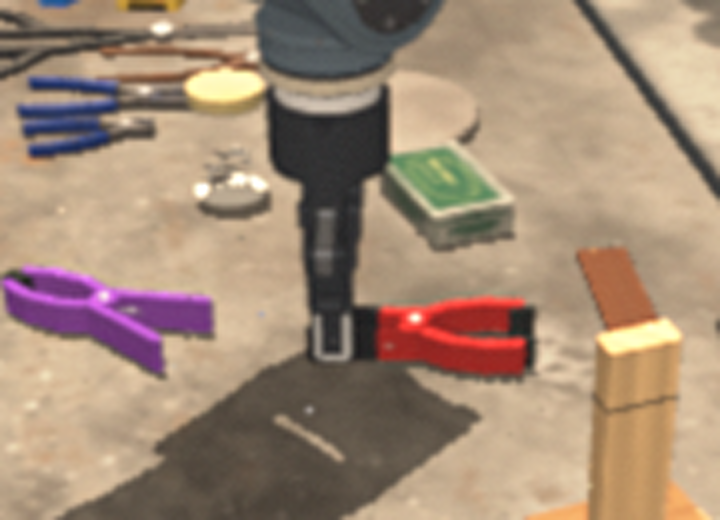

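It is opening cleanly. The 12 N upward reading comes from the pads swinging down as they close. I'll close fully while easing up slightly.

```bash
python3 -m handwheel '[[[0.033,0,0,-0.001,0],[0.031,0,0,-0.001,0],[0.029,0,0,-0.0015,0],[0.027,0,0,-0.002,0],[0.025,0,0,-0.002,0],[0.022,0,0,-0.002,0],[0.02,0,0,-0.002,0],[0.02,0,0,-0.002,0],[0.02,0,0,-0.002,0],[0.02,0,0,-0.002,0]]]' 60;  python3 - <<'E'
from h import *
c={n:cam(n) for n in["side","wrist"]}
cv2.imwrite("pics/wrist12.png",c["wrist"]["img"][:,:,::-1]); crop(c["side"],200,130,380,260,4,"pics/s12.png")
s=read_state();print(s["position"],s["tcp_rot"],s["contact_force"],s["finger_gap"])
E
```

```text
time_s: 13.55
position: [0.5077, 0.3585, 0.1803]
tcp_rot: [-3.141, -0.001, -0.237]
contact_force: [-1.3, -0.7, 9.3]
finger_gap: 0.0239
[0.50770775 0.358433   0.1803135 ] [-3.14099792e+00 -7.66236827e-04 -2.37163472e-01] [-0.60462374 -1.16226424  9.92086862] 0.023556620753592848
```

View pics/wrist12.png

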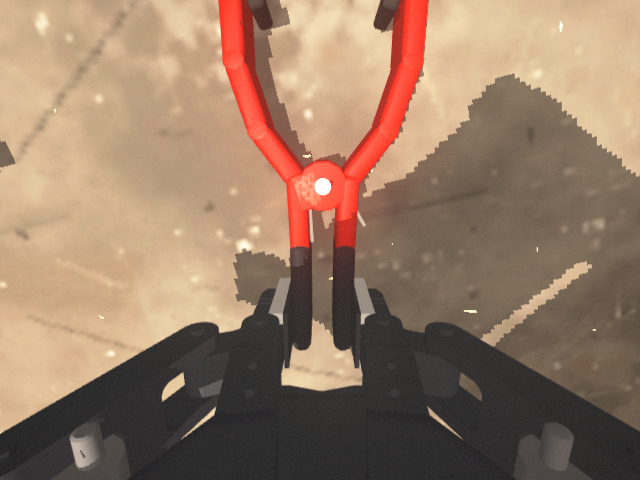

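View pics/s12.png

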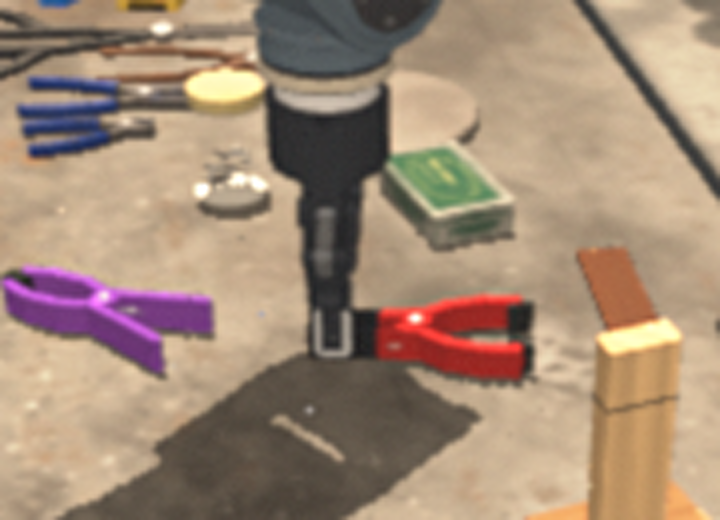

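It is fully open with the handles parallel and a gap of 24 mm. I'll lift gently and check that it is level.

```bash
python3 -m handwheel '[[[0.018,0,0,-0.002,0],[0.018,0,0,-0.006,0],[0.018,0,0,-0.014,0],[0.018,0,0,-0.026,0],[0.018,0,0,-0.04,0],[0.018,0,0,-0.058,0],[0.018,0,0,-0.078,0],[0.018,0,0,-0.096,0],[0.018,0,0,-0.108,0],[0.018,0,0,-0.112,0]]]' 60;  python3 - <<'E'
from h import *
import pickle
c={n:cam(n) for n in["side","wrist"]}
pickle.dump(c,open("c13.pkl","wb"))
cv2.imwrite("pics/wrist13.png",c["wrist"]["img"][:,:,::-1]); crop(c["side"],200,100,380,230,4,"pics/s13.png")
s=read_state();print(s["position"],s["tcp_rot"],s["contact_force"],s["torque"],s["finger_gap"])
E
```

```text
time_s: 14.65
position: [0.5076, 0.3585, 0.2937]
tcp_rot: [-3.14, -0.002, -0.237]
contact_force: [1.6, -0.2, -1.8]
finger_gap: 0.0238
[0.5074396  0.358328   0.29217458] [-3.14113339e+00 -4.78475813e-04 -2.37195605e-01] [ 0.07285582 -0.95027429 -0.90764152] [0.01826613 0.10749585 0.06680215] 0.024197638464209012
```

View pics/wrist13.png

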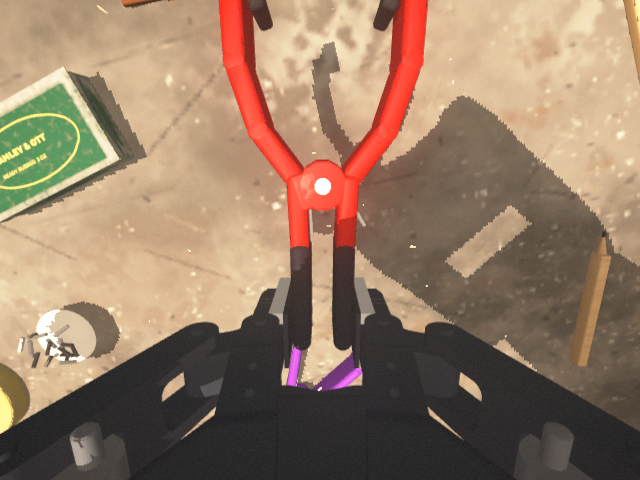

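View pics/s13.png

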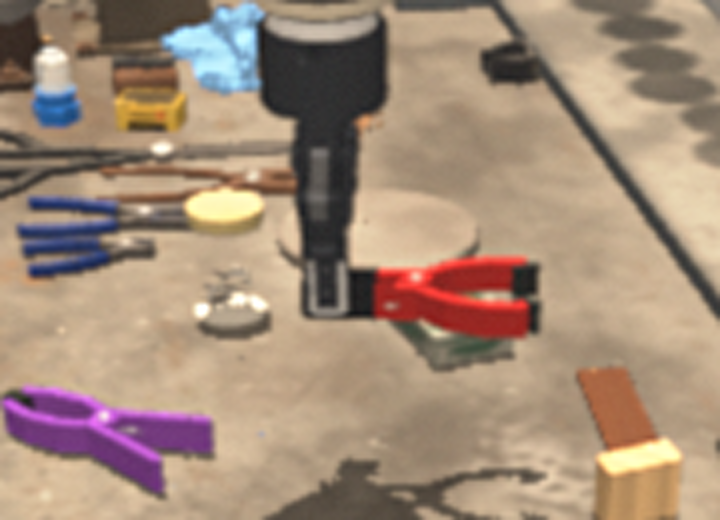

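The clamp hangs exactly as it was on the bench, level. Its middle is at about 125 mm already. Next I'll compute the target pose.

```bash
python3 - <<'E'
from h import *
import pickle
w=pickle.load(open("c13.pkl","rb"))["wrist"]
p=np.array([.50744,.35833]);y=-.2372; zt=.138
T=lambda X:((X[:2]-p)@[np.cos(y),np.sin(y)],(X[:2]-p)@[np.sin(y),-np.cos(y)])
for n,u in dict(pin=(322.5,187),padLback=(266,28),padRback=(380,28),armL=(233,63),armR=(413,63),hL=(302,346),hR=(343,346)).items(): print(n,np.round(T(onz(w,u,zt)),4))
px,py=T(onz(w,(322.5,187),zt))
U=np.array([.6187,.0790]); yb=.191
ex=np.array([np.cos(yb),np.sin(yb)]);ey=np.array([np.sin(yb),-np.cos(yb)])
J=px+.0678
fin=U-ex*J-ey*py; st=fin-ex*.065
print("jaw x",J,"final",fin,"stage",st)
for q in(st,fin):
    d=q-p; print("tool shift",d@[np.cos(y),np.sin(y)],d@[np.sin(y),-np.cos(y)],"turn",y-yb)
E
```

```text
pin [ 0.053  -0.0003]
padLback [ 0.1052 -0.019 ]
padRback [0.1052 0.0186]
armL [ 0.0947 -0.0306]
armR [0.0947 0.0303]
hL [-0.0139 -0.0089]
hR [-0.0138  0.0085]
jaw x 0.12083755237406651 final [0.50011301 0.0557854 ] stage [0.43629504 0.04344575]
tool shift 0.004839234260107775 0.3227851905540449 turn -0.4282
tool shift 0.06397068613245403 0.29579498122791337 turn -0.4282
```

```bash
python3 -m handwheel '[[[0.018,-0.006,0.02,0,-0.02],[0.018,-0.014,0.055,0,-0.06],[0.018,-0.02,0.095,0,-0.11],[0.018,-0.025,0.135,0,-0.16],[0.018,-0.027,0.175,0,-0.22],[0.018,-0.027,0.215,0,-0.28],[0.018,-0.023,0.255,0,-0.34],[0.018,-0.015,0.29,0,-0.4],[0.018,-0.005,0.313,0,-0.428],[0.018,0.005,0.323,0,-0.428]]]' 60;  python3 - <<'E'
from h import *
import pickle
c={n:cam(n) for n in["side","wrist","top"]}
pickle.dump(c,open("c14.pkl","wb"))
cv2.imwrite("pics/wrist14.png",c["wrist"]["img"][:,:,::-1]); crop(c["side"],230,110,430,310,3,"pics/s14.png");crop(c["top"],230,130,430,280,4,"pics/t14.png")
s=read_state();print(s["position"],s["tcp_rot"],s["contact_force"],s["torque"],s["finger_gap"])
E
```

```text
time_s: 15.75
position: [0.4362, 0.0416, 0.2912]
tcp_rot: [-3.141, 0.001, 0.19]
contact_force: [0.0, 0.7, -1.2]
finger_gap: 0.0237
[0.43677511 0.0431875  0.29133877] [-3.14135274e+00  4.99652452e-04  1.88811330e-01] [-0.02800319  0.9024671  -0.82375695] [ 0.06497866  0.02224281 -0.01778373] 0.024023638233045628
```

View pics/wrist14.png

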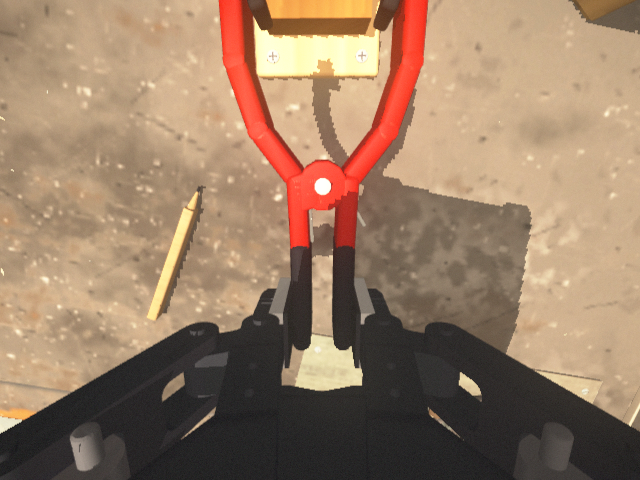

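View pics/s14.png

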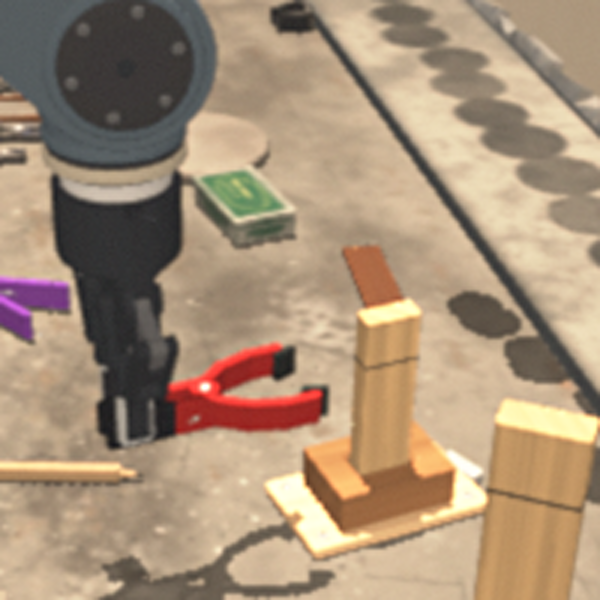

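View pics/t14.png

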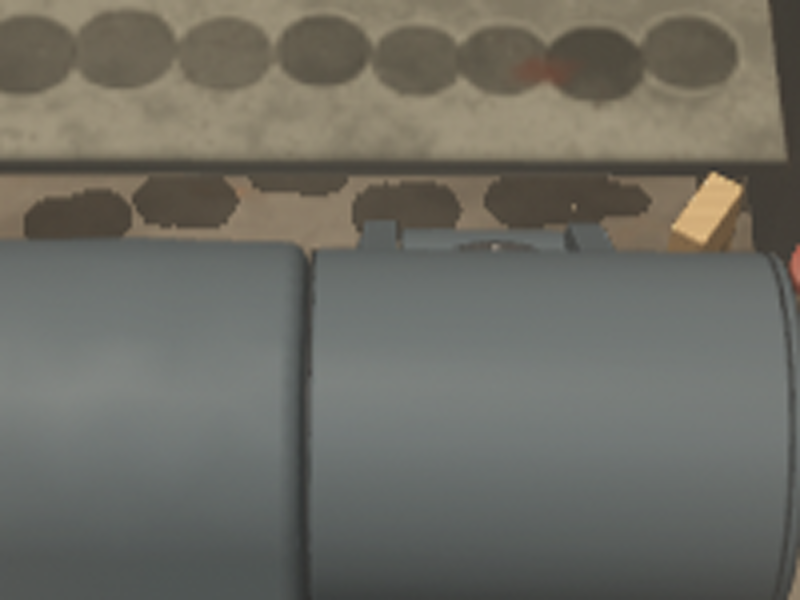

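Top is blocked by the arm. The side view shows the clamp level in front of the upright. I'll overlay my model of the pads and upright on the side image to check the geometry.

```bash
cat > ov.py <<'E'
from h import *
import sys,pickle
def overlay(s,p,y,f,box=(230,110,430,310),sc=4,zc=.125,dx=0,px=.053,py=-.0003,U=(.6187,.0790,.191)):
    im=cv2.resize(np.ascontiguousarray(s["img"][box[1]:box[3],box[0]:box[2],::-1]),None,fx=sc*.75,fy=sc*.75,interpolation=cv2.INTER_CUBIC); sc*=.75
    def L(P,Q,c):
        a=(proj(s,P)-box[:2])*sc+sc/2-.5;b=(proj(s,Q)-box[:2])*sc+sc/2-.5
        cv2.line(im,tuple(int(round(v)) for v in a),tuple(int(round(v)) for v in b),c,1,cv2.LINE_AA)
    ex=np.array([np.cos(y),np.sin(y)]);el=np.array([-np.sin(y),np.cos(y)])
    def W(a,b,z): q=np.asarray(p[:2])+ex*a+el*(b-py); return [q[0],q[1],z]
    for sg in(1,-1):
        c,sn=np.cos(.3),np.sin(.3)
        P=[]
        for (lx,ly) in((.062,.0005),(.080,.0005)):
            P.append((px+c*lx-sn*ly,sg*(sn*lx+c*ly)))
        for z in(zc-.011,zc+.011): L(W(*P[0],z),W(*P[1],z),(0,255,0))
        for q in P: L(W(*q,zc-.011),W(*q,zc+.011),(0,255,0))
    c,sn=np.cos(U[2]),np.sin(U[2])
    V=lambda a,b,z:[U[0]+c*a-sn*b,U[1]+sn*a+c*b,z]
    R=[(-.02,-.009),(.02,-.009),(.02,.009),(-.02,.009)]
    for i in range(4):
        for z in(.16,.125,.04): L(V(*R[i],z),V(*R[(i+1)%4],z),(255,0,0))
        L(V(*R[i],.04),V(*R[i],.16),(255,0,0))
    cv2.imwrite(f,im)
E
python3 - <<'E'
from ov import *
c=pickle.load(open("c14.pkl","rb"))
overlay(c["side"],[.43678,.04319],.1888,"pics/o14.png")
overlay(c["side"],[.43678,.04319-.0025],.1888,"pics/o14b.png",U=(.6187,.0765,.191))
E
```

```text
(no output)
```

View pics/o14.png

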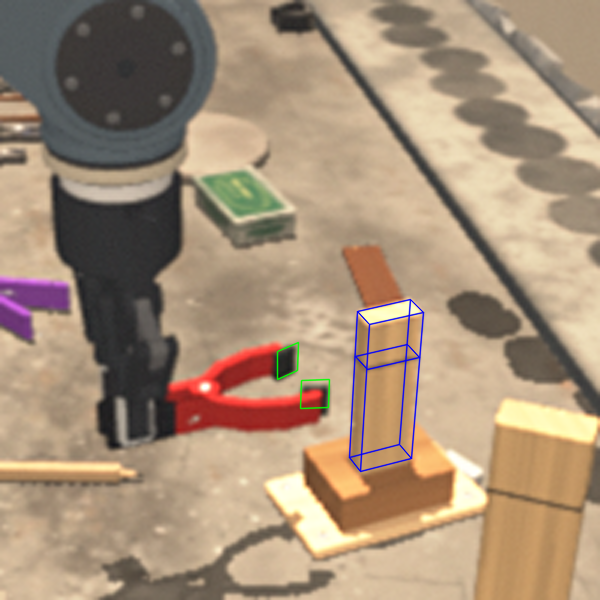

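View pics/o14b.png

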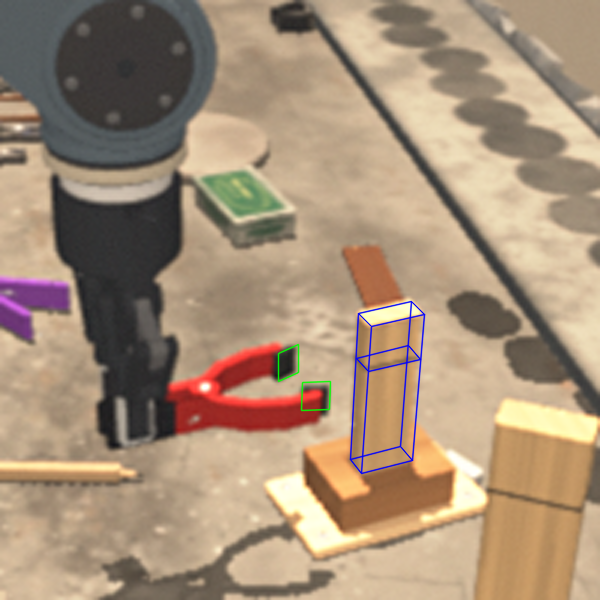

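The model fits within about 1 mm. I'll slide the gaping jaws round the near narrow edge.

```bash
python3 -m handwheel '[[[0.018,0.004,0,-0.001,0],[0.018,0.01,0,-0.001,0],[0.018,0.018,0,-0.001,0],[0.018,0.026,0,-0.001,0],[0.018,0.034,0,-0.001,0],[0.018,0.042,0,-0.001,0],[0.018,0.05,0,-0.001,0],[0.018,0.057,0,-0.001,0],[0.018,0.062,0,-0.001,0],[0.018,0.065,0,-0.001,0]]]' 60;  python3 - <<'E'
from ov import *
c={n:cam(n) for n in["side","wrist","top"]}
pickle.dump(c,open("c15.pkl","wb"))
s=read_state();p=s["position"];print(p,s["tcp_rot"],s["contact_force"],s["torque"],s["finger_gap"])
cv2.imwrite("pics/wrist15.png",c["wrist"]["img"][:,:,::-1]); crop(c["side"],270,170,410,310,4.2,"pics/s15.png")
overlay(c["side"],p,s["tcp_rot"][2],"pics/o15.png",box=(290,180,410,300),sc=6.6)
E
```

```text
time_s: 16.9
position: [0.5007, 0.0556, 0.2926]
tcp_rot: [3.142, 0.0, 0.191]
contact_force: [-0.5, -0.2, -0.8]
finger_gap: 0.024
[0.50022675 0.05554027 0.2926208 ] [-3.14157862e+00  1.95070435e-04  1.90831723e-01] [ 0.71431613 -0.19921403 -0.83792287] [-0.01775225  0.06884278 -0.0179031 ] 0.02377076960786632
```

View pics/wrist15.png

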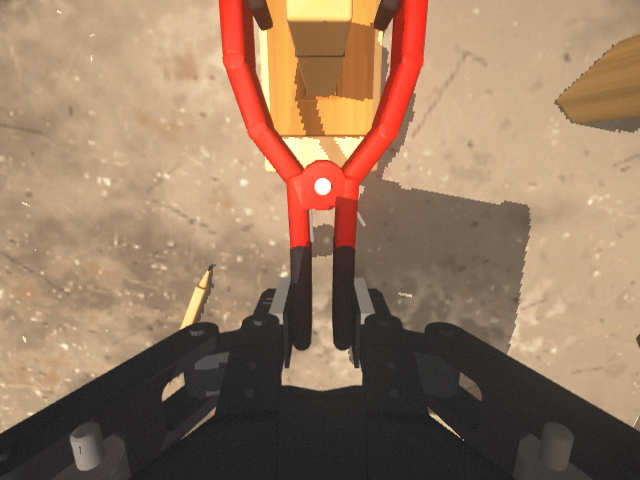

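View pics/s15.png

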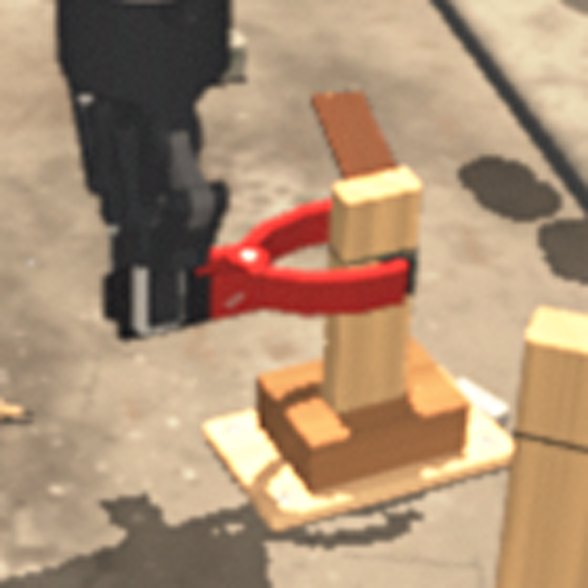

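View pics/o15.png

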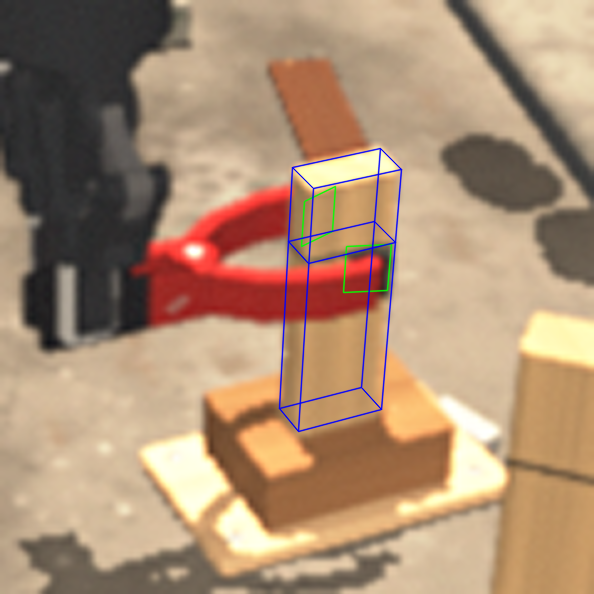

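```bash
python3 - <<'E'
from h import *
import pickle
c=pickle.load(open("c15.pkl","rb"));w=c["wrist"]
crop(w,200,0,440,110,3.3,"pics/w15c.png")
p=np.array([.50023,.05554]);y=.1908
for n,u,z in[("upL",(288,22),.16),("upR",(352,22),.16),("lineL",(297,56),.125),("lineR",(345,56),.125),("padL",(266,27),.136),("padR",(380,27),.136)]:
    d=onz(w,u,z)[:2]-p; print(n,np.round(d@[np.cos(y),np.sin(y)],4),np.round(d@[np.sin(y),-np.cos(y)],4))
E
```

```text
upL 0.1001 -0.0091
upR 0.1001 0.0081
lineL 0.1002 -0.0092
lineR 0.1002 0.0086
padL 0.1063 -0.0186
padR 0.1063 0.0194
```

View pics/w15c.png

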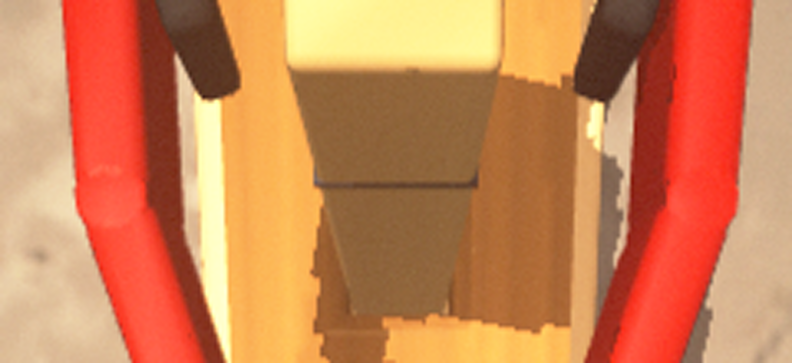

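The upright's centre is 120 mm ahead of the tool and the pads are at 119–121 mm. It lies centred between the jaws with about 12 mm clear on each side. I'll hold briefly to confirm it is steady.

```bash
python3 -m handwheel '[[[0.018,0,0,0,0],[0.018,0,0,0,0],[0.018,0,0,0,0],[0.018,0,0,0,0],[0.018,0,0,0,0],[0.018,0,0,0,0],[0.018,0,0,0,0],[0.018,0,0,0,0],[0.018,0,0,0,0],[0.018,0,0,0,0]]]' 60;  python3 - <<'E'
from h import *
import pickle
a=pickle.load(open("c15.pkl","rb"))
for n in("side","wrist"):
    b=cam(n)["img"]; d=np.abs(b.astype(int)-a[n]["img"]).max(2); print(n,(d>40).sum())
    if n=="side": cv2.imwrite("pics/s16.png",b[:,:,::-1])
s=read_state();print(s["position"],s["tcp_rot"],s["contact_force"],s["finger_gap"])
E
```

```text
time_s: 18.05
position: [0.5002, 0.0555, 0.2927]
tcp_rot: [-3.142, 0.0, 0.191]
contact_force: [0.4, -0.6, -1.9]
finger_gap: 0.0238
side 76
wrist 1545
[0.500242   0.05555004 0.29268699] [-3.14156795e+00  3.71635269e-05  1.90849097e-01] [-0.59866573  0.79840163 -2.77158093] 0.023951477049206336
```

View pics/s16.png

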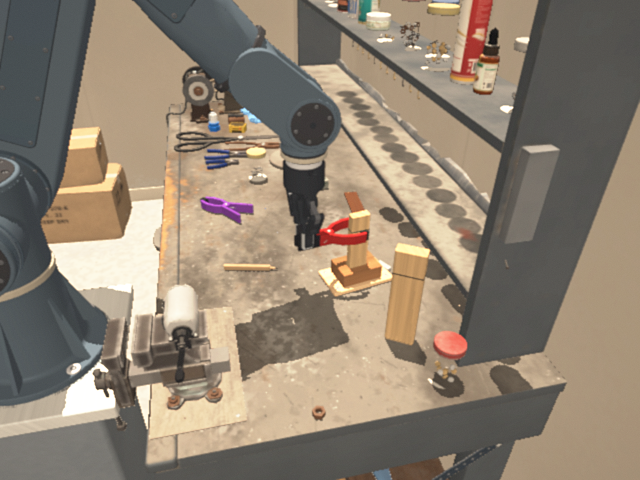

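The clamp holds steady. The upright is straight in the block, and the strip, pencil and jar are where they were. I'm handing in the job.

```bash
python3 -c "
from workcell import *
print(finish_job()); s=read_state(); print(s['finger_gap'],s['time_s'])"
```

```text
the job is handed in; nothing more can be done
None
the job is handed in; nothing more can be done
```

I stood the smaller upright in the mortise and let it go, then brought the red clamp to it. I handed the job in at about 18 s, still holding the clamp open round the edge nearest the robot at the pencil line.

**Upright:** It met the mortise floor at about 11 N, at the expected height. Released, it stayed straight. In the wrist image its top face measured 39.7 mm long at a height of 160 mm, which fits fully home. The same image gave its thickness as 16.4 mm instead of 18 mm, which I put down to pixel error.

**Clamp:**
- **Opening:** The clamp is held level at 60 N with its handles parallel. The finger gap read 24 mm where 26 mm was expected, but the images show the jaws fully open.
- **Height:** Its middle is about 125–126 mm above the bench; the pencil line is at 125 mm.
- **Pad position:** Along the broad faces, the pads are within 1–2 mm of the middle. The wrist-image pad corners were too ambiguous to confirm this, so it rests on the side view and the stated sizes.
- **Clear space:** There is about 12 mm between each pad and the wood, worked out from the clamp's stated opening.

**Last checks:** After holding for a second, the side picture was almost unchanged. The wrist picture differed slightly, which I took as the arm settling. No contact force showed beyond the clamp's weight and noise. I could not confirm the final pose from the top camera because the arm blocked it. The strip, pencil, jar, large upright and purple clamp look unmoved in the side view.

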